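# Load the cell into a gourd night-light's battery holder

## Task

The gourd night-light's wooden base lies upside down on the bench. Take the green rechargeable cell from its grey rest and load it into the black battery holder on the base: flat end against the coil spring first with the button end held up, press the coil in, then roll the button end down past the retaining lip so that the cell lies fully home: under the lip and right down in its saddles, and let go. Be gentle: do not crush the coil, bear down on the lip or force the cell into its saddles, and leave everything else on the bench where it is.

Things in the scene. Friction and masses are not known exactly. Their poses are not given: they have to be found in the camera images.
- cell: The loose cell: green cylinder 21 mm across, body 67 mm long, with a white band and a steel button (9 mm wide, 1.5 mm long; 68.5 mm overall) at one end and a flat steel end at the other. 50 to 100 g. Origin on its axis in the middle of the 67 mm body; its x axis runs along the cell to the button. It starts lying level in the rest.
- cell_button (a point): Centre of the outer face of the cell's button, 35 mm from the cell's origin along its x.
- cell_flat_end (a point): Centre of the cell's flat end, 33.5 mm from the cell's origin against its x.
- cell_rest: Low grey moulded rest fixed to the bench, 78 x 46 mm; its x runs along the cell. Two V saddles, 30 mm either side of its middle (12 mm long, 21 mm high), carry the cell with its underside 12 mm above the bench. Between them is only a spine 12 mm wide, 4 mm high, so fingers can reach down beside the middle 40 mm of the cell. Origin: middle of its underside.
- lamp_base: Wooden disc 140 mm across, 18 mm thick, stuck fast to the bench, with the slippery black battery holder on it. Origin: middle of its underside; its x runs along the holder from coil to contact end, z up. The holder is screwed tight through slots: all of it sits up to 7 mm either way along x from the drawn places given below (mm, in this frame); no reading tells how far. Heights and y are exact.
- seat (a point): Drawn place of the seated cell's origin: x 0, y 0, z 40.5 of the lamp base; its button then touches the contact wall (face x 35, to x 39.5, 26 mm wide) and its underside is at z = 30. V saddles at x = -24 and +22 (6 mm long, 30 mm wide, up to z = 38) carry it; between them is only a spine 15 mm wide with its top at z = 22. Feet and switch on the disc stay below z = 24.
- coil_mark (a point): Drawn place of the free coil's tip: x -32.5, y 0, z 40.5. Rounded tip 10 mm wide, moves along x only, 4.5 N per mm: pressed 1 mm (about 4 N) by the seated cell, about 2.8 mm (12 N) when the cell just clears the lip, solid after 5.5 mm. Behind it the spring wall: face x -45, 26 mm wide, top z 50.
- lip_mark (a point): Drawn place of the lower inner edge of the retaining lip: x 32, y 0, z 53. 18 mm wide, it goes on to x 40, top z 56.5. The seated cell's body reaches 1.5 mm under it, with 2 mm of room above. To come past, the cell and its button must be held about 2 mm nearer the coil than when seated. Until the cell is down in the saddles, over 20 N from it on coil, lip and saddles in all spoils them.
- bee_gourd: Bystander: yellow and black painted gourd, 105 mm wide, 65 mm high, behind the work.
- mini_gourd: Bystander: small pear-shaped brown gourd, 52 mm wide, 75 mm high.
- red_paint: Bystander: red paint bottle, 38 mm wide, 105 mm high.
- teal_paint: Bystander: teal paint bottle, 38 mm wide, 105 mm high.
- purple_paint: Bystander: purple paint bottle, 38 mm wide, 105 mm high.
- tape: Bystander: roll of masking tape lying flat, 98 mm wide, 25 mm high.
- sander: Bystander: dark sanding block, 64 x 98 x 24 mm, near the robot.
Not all that is in view belongs to the job. Several things have the shape of the cell; the one meant has the colours described above.

How it is judged:
On the way:
1. the flat end is low at the coil and pressed against it while the button end is still above the lip's level (contact force between cell and lamp_base above 3 N and z of cell_flat_end in the frame of lamp_base below 0.048 m and z of cell_button in the frame of lamp_base above 0.052 m), for 0.05 s.
At the end, for the whole second after the job is handed in: The cell lies under the lip, its button 26 to 44 mm along the holder from the disc's middle (wherever the holder sits), at most 2 mm above its seated height, within 3 mm and 0.06 rad of the holder's line, squeezed between coil and contact (more than 3 N in all), and at rest (x of cell_button in the frame of lamp_base between 0.026 and 0.044 m and z of cell in the frame of lamp_base between 0.0385 and 0.0425 m and y of cell in the frame of lamp_base between -0.003 and 0.003 m and angle between the x axis of cell and the x axis of lamp_base, either way round below 0.06 rad and contact force between cell and lamp_base above 3 N and linear speed of cell below 0.01 m/s); the robot touches nothing.
It fails at once if on its way in (not yet down in the saddles) the cell is pressed on the holder (coil, lip and saddles together) with more than 20 N (contact force between cell and lamp_base above 20 N and z of cell in the frame of lamp_base above 0.0425 m).
It fails at once if the cell is forced on the holder with more than 45 N (contact force between cell and lamp_base above 45 N).
It fails at once if a bystander is moved by more than 25 mm (distance of any of bee_gourd, mini_gourd, red_paint, teal_paint, purple_paint, tape, sander from where it was at the start of the episode above 0.025 m).
It also fails if it takes over 72 s, if anything falls off the work surface, if the arm or the gripper's body presses on something with over 40 N, if the wrist force passes 120 N, or if a joint passes its speed limit or range.

## Robot

A 6-joint arm with a two-finger parallel gripper is mounted at the origin on the work surface; the furniture and walls round the work are solid. World frame = base frame: x ahead of the robot, y to its left, z up, the work surface at z = 0. Lengths are in m, angles in rad, forces in N, time in s.
With the tool pointing down it reaches from about 0.375 to 0.975 m from the base axis. Payload 3.8 kg.
Tool frame: the origin (TCP) lies on the centre line of the jaws, within the pads' length; the fingertips stand 14 mm ahead of it and the grasp point (between the pads) lies 5 mm behind it; z points along the fingers, y is the line along which they close (so a half turn about z gives the same grasp; the last joint's range is limited). The gripper opens to 85 mm and grips with 20 to 120 N. Pads are 22 mm wide; open, the fingers measure 114 mm over their backs; the gripper's body (76 mm by 85 mm) begins 54 mm behind the grasp point. The pads swing forward as they close: fully open they stand 13 mm farther back than shut.
Start: joints at [1.304, 0.264, 1.604, -0, 1.274, -0.037], TCP at [0.154, 0.657, 0.245] pointing down, gripper open.
Joint ranges: [-2.63, 2.63], [-0.94, 2.18], [0.31, 2.57], [-1.31, 4.45], [0, 2.66], [-2.55, 2.55]. Speed limits (rad/s): [2.57, 2.57, 3.14, 3.14, 3.14, 3.14].

## Interface

Orientations are given as a rotation vector (axis times angle).
In Python, from workcell import bot, eyes, spot_in gives the robot as it stands.
- The arm moves only by the tool carry_out, never from a script. Its argument "series" is text: rows parted by semicolons, each of 4 numbers parted by spaces: the shift along the world's x, y, z in m, then the turn about the world's z in degrees. In form: tx ty tz roll; .... A call has 1 to 20 rows; each row shifts and turns the commanded pose from where the row before left it; what a row does not reach is not made up. A row lasts 1/8 s, in which the tool goes at most 62.5 mm and 10.7 degrees, less where a joint would pass 70% of its speed; a pose out of reach is approached as far as the arm can. A call is refused whole if a number of a shift passes 0.0625 or a number of a turn 10.7, either way. A call with a gripper value outside its range is refused whole. "jaw" is the gripper command: -1 is shut, 1 is fully open, values between are in proportion, set as the call begins (left out, the last holds). The fingers move at their own pace and stop on an object; "grip_force" is the grip in N (left out, the last holds). Time passes only in rows, so rows that do not move let the fingers close. It gives the time, the measured TCP pose, the force, the opening and the grip force at its end, in the units of the state.
- bot.read_state(): the state, without advancing time (a new reading comes with each control period).
- eyes.read_camera(name): name is "scene" or "top" or "wrist"; returns (picture, depth): 400x640x3 uint8, blue, green, red; 400x640 float32, m along the optical axis (not along the pixel's ray), 0 where there is no reading.
- eyes.get_calibration(name): a dict with "K" (3x3 intrinsics, pixels), "position" and "rotation" of the camera in the world; the wrist camera has in their place "T_tool_cam" (4x4, takes a point from camera to tool coordinates, whose origin is the TCP and whose axes are the flange's). Camera axes: x right, y down, z forward; pixel columns grow to the right and rows downward; lengths in m; the calibration is good to about 2 mm. A picture is of the moment at which its call begins: read the wrist's pose just before it. get_calibration takes no time and is no camera call.
- bot.finish_job(): hands the job in; it is judged then, once.
Trained networks look in the newest picture that a camera, given by its name, has taken for a name from the list of things; names that differ only in an ending like _2 or _b are one class to them, and where a whole thing is asked for, a point or a joint stands for the part that bears it (a point fixed in the world has none). Each returns a list of dicts, best first, with "score" (0 to 1); they miss things now and then, are a little off and sometimes report something else, mostly with a low value. They report only what shows in the picture. A call takes as long as a camera call. They do not tell look-alikes from the thing itself.
- spot_in(camera, target): "rect" ([centre column, centre row, width, height] in pixels, round what is visible of it).
The state is a dict: "time": time; "q": joint angles; "joint_vel": joint speeds; "joint_torque": joint torques, N m; "tool_pos": TCP position; "tcp_rot": TCP orientation; "wrist_force": force on the tool from outside, world axes, zero at the start; "torque": the same for the moment, N m; "width": opening from 0.0 (shut) to 1.0 (fully open); "grip_force": force on a finger pad.
Only numpy, scipy, OpenCV 4.12 (cv2) and the standard library are available. Lean on these libraries where they do the work, as an engineer would, in place of code of your own. Each camera call takes 0.05 s, during which the arm holds its last target. There are 200 camera calls.

## Working session

There is one attempt and no reset: what is moved stays moved. The work goes in short steps, Python scripts to look and compute and a tool call to move; the robot and the scene stay as the last step left them, time stands still between calls to the robot, and variables do not carry over. Pictures are saved under pics/ and viewed, at most 11 in all, crops included, and the job is handed in when it is done.

Besides the shell and the picture viewer there is one more tool, called after "Request:" as a command line: name --argument value ..., lists and objects as JSON in quotes. carry_out: Moves the arm, as the interface text tells. Its arguments: {"type":"object","properties":{"series":{"type":"string"},"jaw":{"type":"number"},"grip_force":{"type":"number"}},"required":["series"]}

```bash
mkdir -p pics; cat > h.py <<'E'
import numpy as np, cv2
from workcell import bot, eyes, spot_in
from scipy.spatial.transform import Rotation as R
def cam(name):
    c=eyes.get_calibration(name); K=np.array(c["K"])
    if name=="wrist":
        s=bot.read_state(); T=np.eye(4); T[:3,:3]=R.from_rotvec(s["tcp_rot"]).as_matrix(); T[:3,3]=s["tool_pos"]
        T=T@np.array(c["T_tool_cam"])
    else:
        T=np.eye(4); r=np.array(c["rotation"]); T[:3,:3]=r if r.shape==(3,3) else R.from_rotvec(r).as_matrix(); T[:3,3]=c["position"]
    return K,T
def shot(name):
    K,T=cam(name); im,d=eyes.read_camera(name)
    v,u=np.mgrid[:400,:640]
    P=np.stack([(u-K[0,2])/K[0,0]*d,(v-K[1,2])/K[1,1]*d,d],-1)@T[:3,:3].T+T[:3,3]
    P[d==0]=np.nan
    return im,d,P
E
python3 - <<'E'
from h import *
print(bot.read_state())
for n in ("top","scene"):
    im,d,P=shot(n); cv2.imwrite(f"pics/{n}0.png",im); np.savez(f"{n}0.npz",im=im,d=d,P=P)
    print(n,eyes.get_calibration(n))
    for t in ("cell","cell_rest","lamp_base","tape","bee_gourd"):
        for r in spot_in(n,t)[:4]:
            u,v=map(int,r["rect"][:2]); print(t,np.round(r["rect"]),round(r["score"],2),P[v,u].round(3))
E
```

```text
{'time': 0.0, 'q': array([ 1.30409608e+00,  2.64787384e-01,  1.60539033e+00, -2.96603443e-05,
        1.27368825e+00, -3.68685876e-02]), 'joint_vel': array([ 0.00055238,  0.00068813, -0.00162714, -0.00097314, -0.00155379,
        0.0005476 ]), 'joint_torque': array([-2.54734179e-03, -5.15090990e+01, -3.67324877e+01, -3.65961682e-05,
        1.26828262e-02,  4.39803287e-06]), 'tool_pos': array([0.15357876, 0.65657287, 0.2439301 ]), 'tcp_rot': array([-0.36017464, -3.12055806,  0.00353623]), 'wrist_force': array([ 0.31051035, -0.63730838,  0.42583716]), 'torque': array([-0.00562933, -0.02767652, -0.01587667]), 'grip_force': 0.0, 'width': 0.9991794030920893}
top {'K': array([[431.30489782,   0.        , 320.52817146],
       [  0.        , 431.30489782, 198.85981763],
       [  0.        ,   0.        ,   1.        ]]), 'position': array([0.4488103 , 0.09911096, 1.24313639]), 'rotation': array([-2.15466118,  2.211298  , -0.1226634 ])}
cell [299. 212.  19.  19.] 0.61 [0.527 0.139 0.015]
cell [234. 195.  14.  26.] 0.6 [0.579 0.318 0.023]
cell [259. 226.  10.  28.] 0.58 [0.492 0.248 0.033]

[... 369 characters left out ...]
   , 463.82469459, 204.65049043],
       [  0.        ,   0.        ,   1.        ]]), 'position': array([-0.08691151,  0.70879073,  0.4293454 ]), 'rotation': array([-0.86859389,  2.13120499, -1.42576936])}
cell [305. 242.  23.  23.] 0.8 [0.499 0.149 0.02 ]
cell [216. 264.  21.  12.] 0.7 [0.555 0.317 0.017]
cell [268. 262.  26.  26.] 0.63 [0.481 0.257 0.028]
cell_rest [268. 270.  38.  22.] 0.58 [0.492 0.249 0.004]
cell_rest [353. 217.  65.  39.] 0.42 [ 0.515 -0.014  0.019]
lamp_base [353. 218.  64.  39.] 0.77 [ 0.509 -0.004  0.019]
tape [296. 201.  39.  24.] 0.78 [ 0.71  -0.025  0.   ]
tape [233. 222.  22.  35.] 0.67 [0.652 0.207 0.036]
bee_gourd [259. 206.  47.  37.] 0.7 [0.657 0.134 0.046]
```

```bash
python3 - <<'E'
from h import *
t=cv2.imread("pics/top0.png")[110:290,200:400]
cv2.imwrite("pics/topc.png",cv2.resize(t,(640,576),interpolation=cv2.INTER_CUBIC))
E
```

```text
(no output)
```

View pics/topc.png

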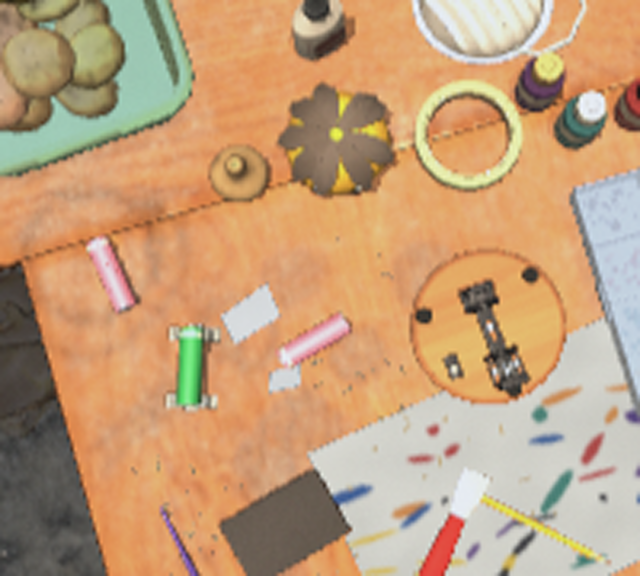

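The candidates, in full-image pixels, are green in the grey rest at (260,224), pink at (234,196) and pink at (298,216). Only the green one in the rest fits the description. I'll move over it and confirm with a close wrist crop.

Request:
carry_out --series "0.035 -0.045 0 0;0.035 -0.045 0 0;0.035 -0.045 0 0;0.035 -0.045 0 0;0.035 -0.045 0 0;0.035 -0.045 0 0;0.035 -0.045 0 0;0.035 -0.045 0 0;0.03 -0.045 0 0;0 0 0 0;0 0 0 0" --jaw 1

```text
time: 1.98
tool_pos: [0.4637, 0.2523, 0.2454]
tcp_rot: [-0.362, -3.12, -0.001]
wrist_force: [0.1, 1.0, 0.3]
width: 0.998
grip_force: 0.0
```

```bash
python3 - <<'E'
from h import *
s=bot.read_state(); print(s["time"],s["tool_pos"],R.from_rotvec(s["tcp_rot"]).as_matrix().round(3),s["wrist_force"])
print(eyes.get_calibration("wrist"))
im,d,P=shot("wrist"); cv2.imwrite("pics/w1.png",im); np.savez("w1.npz",im=im,P=P)
for t in ("cell","cell_rest"):
    for r in spot_in("wrist",t)[:4]:
        u,v=map(int,r["rect"][:2]); print(t,np.round(r["rect"]),round(r["score"],2),P[v,u].round(3))
E
```

```text
1.975 [0.46369034 0.25228202 0.24536943] [[-0.973  0.229 -0.   ]
 [ 0.229  0.973  0.001]
 [ 0.     0.001 -1.   ]] [0.08399962 0.97547939 0.29709866]
{'K': array([[279.72974542,   0.        , 318.83520699],
       [  0.        , 279.72974542, 203.36992841],
       [  0.        ,   0.        ,   1.        ]]), 'T_tool_cam': array([[-5.69984699e-04, -9.62453521e-01, -2.71445935e-01,
         7.01584275e-02],
       [ 9.99999502e-01, -3.26268051e-04, -9.42974450e-04,
         2.92647070e-04],
       [ 8.19004943e-04, -2.71446337e-01,  9.62453228e-01,
        -1.27930210e-01],
       [ 0.00000000e+00,  0.00000000e+00,  0.00000000e+00,
         1.00000000e+00]])}
cell [384. 245.  37.  41.] 0.79 [0.569 0.318 0.019]
cell [248. 232.  43.  37.] 0.73 [0.508 0.142 0.018]
cell [323. 204.  27.  51.] 0.68 [0.49  0.252 0.032]
cell_rest [322. 198.  43.  55.] 0.79 [0.483 0.252 0.032]
```

View pics/w1.png

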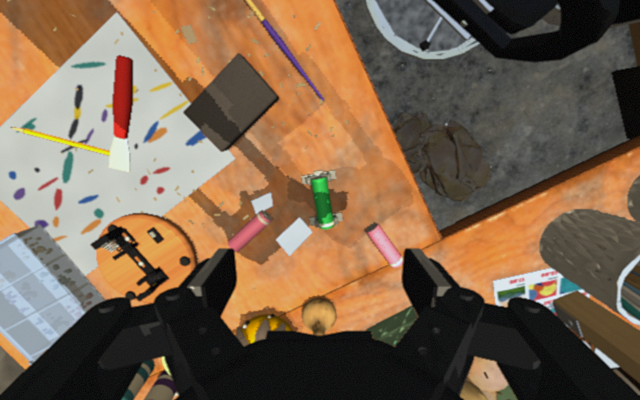

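```bash
python3 - <<'E'
from h import *
z=np.load("w1.npz"); im,P=z["im"],z["P"]
hsv=cv2.cvtColor(im,cv2.COLOR_BGR2HSV)
m=(hsv[...,0]>40)&(hsv[...,0]<80)&(hsv[...,1]>120)&(hsv[...,2]>60); m[:160]=0;m[245:]=0;m[:,:295]=0;m[:,350:]=0
Q=P[m]; Q=Q[Q[:,2]>0.02]; c=Q[:,:2].mean(0); u,s,vt=np.linalg.svd(Q[:,:2]-c); t=(Q[:,:2]-c)@vt[0]
print(c,vt[0],np.degrees(np.arctan2(*vt[0][::-1])),t.min(),t.max(),Q[:,2].max())
for k in (0,3):
  pass
a=cv2.resize(im[165:240,285:360],(600,600),interpolation=cv2.INTER_CUBIC)
cv2.imwrite("pics/w1c.png",a)
E
```

```text
[0.48732701 0.25102955] [ 0.99815628 -0.06069635] -3.4797837719592 -0.029474511392675453 0.03726895559810247 0.034038601853655315
```

View pics/w1c.png

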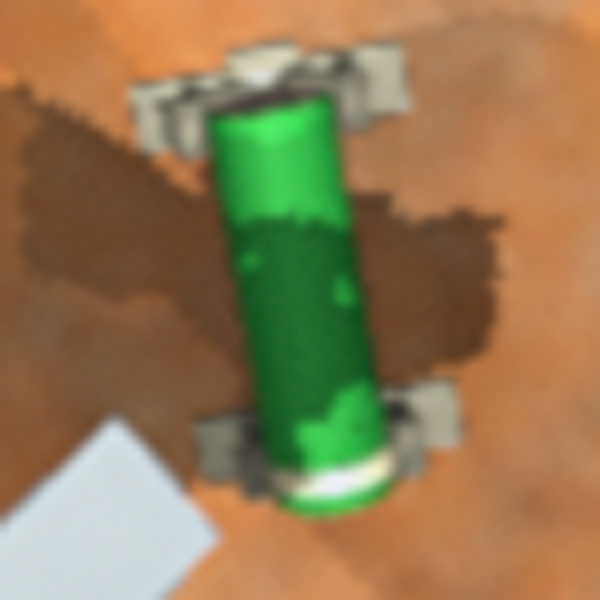

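Close view: the cell is green, its white band (button end) points to world +x, and it lies in the grey rest. That is the right one. Now I'll align and descend.

Request:
carry_out --series "0.0353 -0.0022 0 9.7;0 0 -0.05 0;0 0 -0.06 0;0 0 -0.05 0;0 0 -0.02 0;0 0 -0.01 0;0 0 0 0;0 0 0 0" --jaw 1

```text
time: 3.12
tool_pos: [0.5001, 0.2509, 0.0568]
tcp_rot: [0.094, 3.138, 0.002]
wrist_force: [0.1, 0.1, 0.8]
width: 1.003
grip_force: 0.0
```

```bash
python3 - <<'E'
from h import *
s=bot.read_state(); print(s["time"],s["tool_pos"],R.from_rotvec(s["tcp_rot"]).as_matrix().round(3),s["wrist_force"])
im,d,P=shot("wrist")
hsv=cv2.cvtColor(im,cv2.COLOR_BGR2HSV)
m=(hsv[...,0]>40)&(hsv[...,0]<80)&(hsv[...,1]>120)&(hsv[...,2]>40)&(P[...,2]>0.015)&(np.abs(P[...,0]-.49)<.05)&(np.abs(P[...,1]-.25)<.03)
Q=P[m]; c=Q[:,:2].mean(0); u,ss,vt=np.linalg.svd(Q[:,:2]-c); t=(Q[:,:2]-c)@vt[0]
print(len(Q),c,vt[0],t.min(),t.max(),np.percentile(Q[:,2],98))
w=(Q[:,2]>np.percentile(Q[:,2],80)); print(Q[w].mean(0))
cv2.imwrite("pics/w2.png",im)
E
```

```text
3.125 [0.50010611 0.25093038 0.05679544] [[-0.998  0.06   0.002]
 [ 0.06   0.998  0.001]
 [-0.002  0.001 -1.   ]] [0.12052061 0.10119867 0.79232245]
3196 [0.48734877 0.25085899] [ 0.99831833 -0.05796997] -0.02912205447359614 0.03821806005841262 0.03282790638731935
[0.4855491  0.25074146 0.03226599]
```

View pics/w2.png

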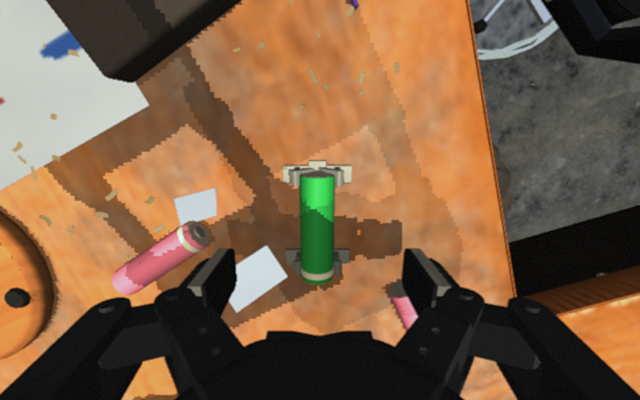

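Cell at (316,228), fingers straddle it, and the pink cell at (400,303) is clear of the finger's path. Descending and gripping.

Request:
carry_out --series "0 0 -0.02 0;0 0 -0.015 0;0 0 0 0"

```text
time: 3.55
tool_pos: [0.4981, 0.2496, 0.0193]
tcp_rot: [-0.095, -3.138, 0.002]
wrist_force: [-0.2, 0.1, -0.2]
width: 1.002
grip_force: 0.0
```

Request:
carry_out --series "0 0 0 0;0 0 0 0;0 0 0 0;0 0 0 0;0 0 0 0;0 0 0 0;0 0 0 0;0 0 0 0" --jaw -1 --grip_force 30

```text
time: 4.55
tool_pos: [0.4993, 0.2499, 0.0207]
tcp_rot: [0.095, 3.14, -0.0]
wrist_force: [-1.4, -3.2, 5.1]
width: 0.235
grip_force: 29.5
```

Request:
carry_out --series "0 0 0.02 0;0 0 0.04 0;0 0 0.05 0;0 0 0 0;0 0 0 0"

```text
time: 5.18
tool_pos: [0.4985, 0.25, 0.1296]
tcp_rot: [-0.095, -3.139, 0.0]
wrist_force: [-0.3, 0.7, -0.2]
width: 0.233
grip_force: 29.6
```

Request:
carry_out --series "0.022 -0.05 0.02 0;0.022 -0.05 0.02 0;0.022 -0.05 0 0;0.022 -0.05 0 0;0.022 -0.055 0 0;0 0 0 0;0 0 0 0;0 0 0 0"

```text
time: 6.18
tool_pos: [0.6079, -0.0037, 0.1689]
tcp_rot: [-0.093, -3.138, -0.001]
wrist_force: [-0.4, -0.1, -0.8]
width: 0.23
grip_force: 29.8
```

```bash
python3 - <<'E'
from h import *
s=bot.read_state(); print(s["time"],s["tool_pos"],s["wrist_force"])
im,d,P=shot("wrist"); cv2.imwrite("pics/w3.png",im); np.savez("w3.npz",im=im,P=P,T=cam("wrist")[1],K=cam("wrist")[0])
for t in ("lamp_base","coil_mark","lip_mark","seat"):
    for r in spot_in("wrist",t)[:2]:
        u,v=map(int,r["rect"][:2]); print(t,np.round(r["rect"]),round(r["score"],2),P[v,u].round(3))
# crop by ground projection
ok=(np.abs(P[...,0]-.527)<.085)&(np.abs(P[...,1]+.012)<.085)&(P[...,2]<.07)
ys,xs=np.where(ok); print(xs.min(),xs.max(),ys.min(),ys.max())
y0,y1,x0,x1=ys.min(),ys.max(),xs.min(),xs.max()
k=min(800/(x1-x0),600/(y1-y0)); print(k)
cv2.imwrite("pics/w3c.png",cv2.resize(im[y0:y1,x0:x1],None,fx=k*.98,fy=k*.98,interpolation=cv2.INTER_CUBIC))
E
```

```text
6.175 [ 0.60789365 -0.00368351  0.16894912] [-0.424699   -0.07469206 -0.75350952]
lamp_base [302. 102. 146. 153.] 0.7 [ 0.516 -0.013  0.022]
coil_mark [301. 102. 142. 154.] 0.93 [ 0.516 -0.014  0.022]
lip_mark [304. 103. 142. 150.] 0.61 [ 0.518 -0.013  0.023]
seat [303. 103. 145. 157.] 0.68 [ 0.518 -0.014  0.023]
209 390 13 200
3.2085561497326203
```

View pics/w3c.png

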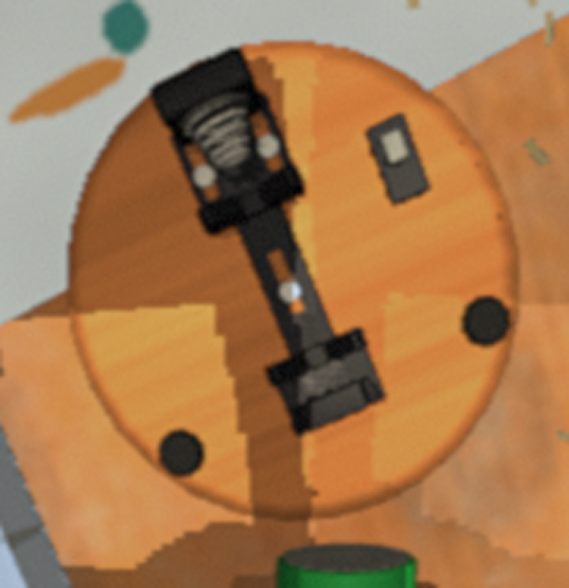

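```bash
python3 - <<'E'
from h import *
z=np.load("w3.npz"); im,P=z["im"],z["P"]
reg=(np.abs(P[...,0]-.527)<.09)&(np.abs(P[...,1]+.012)<.09)&(P[...,2]<.08)
Q=P[reg&(P[...,2]>.012)]
(c,r)=cv2.minEnclosingCircle(Q[:,:2].astype(np.float32)); print("disc",c,r)
w=Q[np.abs(Q[:,2]-.018)<.004]; print("disc z",np.median(w[:,2]))
g=im.max(-1)<110
H=P[reg&g&(P[...,2]>.021)]; H=H[np.hypot(H[:,0]-c[0],H[:,1]-c[1])<.072]
# remove feet/switch: keep largest blob
lab=np.zeros(im.shape[:2],np.uint8); lab[reg&(P[...,2]>.0265)]=1
n,L,st,_=cv2.connectedComponentsWithStats(cv2.dilate(lab,np.ones((3,3))))
print(st)
H=P[(lab>0)]; H=H[np.hypot(H[:,0]-c[0],H[:,1]-c[1])<.072]
m=H[:,:2].mean(0); vt=np.linalg.svd(H[:,:2]-m)[2]; a=vt[0]*np.sign(vt[0][0]); print("axis",a,np.degrees(np.arctan2(a[1],a[0])),"mean",m)
n=np.array([-a[1],a[0]]); print("lateral of disc centre vs mean",(np.array(c)-m)@n)
X=(H[:,:2]-c)@a; Y=(H[:,:2]-c)@n
for b in np.arange(-.056,.052,.002):
    k=(X>=b)&(X<b+.002)
    if k.sum()>2: print(f"{b*1e3:.0f} n{k.sum()} y {Y[k].min()*1e3:.1f} {Y[k].max()*1e3:.1f} z {np.percentile(H[k,2],90)*1e3:.1f}")
np.savez("fit.npz",c=c,a=a)
E
```

```text
disc (0.5432562828063965, -0.03430476784706116) 0.09952764213085175
disc z 0.017457700959503164
[[     0      0    640    400 253779]
 [   255     27     38     41   1029]
 [   290     64     17     17    187]
 [   270     74     18     14    180]
 [   308    116     19     13    167]
 [   292    124     17     13    149]
 [   300    132     31     21    370]
 [   216    199     11     18    139]]
axis [0.93206689 0.36228624] 21.240668198212678 mean [ 0.50610952 -0.02064583]
lateral of disc centre vs mean -0.02618880615770773
-56 n38 y 21.3 34.6 z 47.3
-54 n28 y 23.3 33.6 z 46.2
-52 n37 y 22.6 32.3 z 45.0
-50 n19 y 23.4 31.9 z 44.9
-46 n3 y 13.0 23.6 z 36.3
-44 n61 y 12.6 42.7 z 36.3
-42 n75 y 12.1 42.3 z 36.9
-40 n82 y 12.4 42.5 z 37.3
-38 n18 y 33.3 42.3 z 36.0
0 n6 y 12.9 21.4 z 36.1
2 n60 y 10.4 40.9 z 36.6
4 n69 y 10.6 41.0 z 37.3
6 n55 y 11.3 41.2 z 36.8
14 n38 y 14.4 36.6 z 56.5
16 n68 y 13.5 37.1 z 56.7
18 n72 y 12.6 38.0 z 56.5
20 n68 y 12.8 38.1 z 56.6
22 n21 y 14.1 36.6 z 56.2
```

```bash
python3 - <<'E'
from h import *
from scipy.optimize import least_squares
z=np.load("w3.npz"); im,P=z["im"],z["P"]
lab=(P[...,2]>.0265)&(P[...,2]<.08)
def box(x,y,w,h,lo,hi):
    q=P[y:y+h,x:x+w][lab[y:y+h,x:x+w]]; q=q[(q[:,2]>lo)&(q[:,2]<hi)]; return q
def rectc(q):
    b=cv2.minAreaRect((q[:,:2]*1e3).astype(np.float32)); return b
S1=np.vstack([box(290,64,17,17,.034,.04),box(270,74,18,14,.034,.04)])
S2=np.vstack([box(308,116,19,13,.034,.04),box(292,124,17,13,.034,.04)])
L=box(300,132,31,21,.054,.06)
for n,q in (("S1",S1),("S2",S2),("lip",L)): print(n,rectc(q),q[:,2].mean())
a=np.array(rectc(S2)[0])-rectc(S1)[0]; print(np.hypot(*a),np.degrees(np.arctan2(a[1],a[0])))
# disc: height step edge: pixels with z .012-.022, within 75 mm of 0.520,-0.013
c0=np.array([.518,-.012])
d=np.hypot(*(np.moveaxis(P[...,:2],-1,0)-c0[:,None,None]))
D=P[(d<.080)&(P[...,2]>.011)&(P[...,2]<.026)]
ang=np.arctan2(D[:,1]-c0[1],D[:,0]-c0[0]); rad=np.hypot(D[:,0]-c0[0],D[:,1]-c0[1])
E=[]
for t in np.arange(-np.pi,np.pi,.05):
    k=np.abs(ang-t)<.025
    if k.sum()>5:
        i=np.where(k)[0][np.argmax(rad[k])]; E.append(D[i,:2])
E=np.array(E)
f=least_squares(lambda p:np.hypot(E[:,0]-p[0],E[:,1]-p[1])-p[2],[*c0,.07],loss="soft_l1",f_scale=.001); print("disc",f.x,np.abs(f.fun).mean(),len(E))
E
```

```text
S1 ((495.1908874511719, -23.724536895751953), (5.871366500854492, 29.560503005981445), 19.607139587402344) 0.03594578275553857
S2 ((538.4225463867188, -8.244154930114746), (5.903578758239746, 29.96061897277832), 19.394630432128906) 0.03593211530474201
lip ((551.4799194335938, -3.8397302627563477), (7.667073726654053, 23.458189010620117), 18.87822723388672) 0.05569726701037532
45.919696864433625 19.70141793285862
disc [ 0.52057008 -0.0147903   0.06901567] 0.0014518035286476408 126
```

```bash
python3 - <<'E'
from h import *
s=bot.read_state(); print(s["time"],s["q"].round(3))
P=np.load("w1.npz")["P"]
c=np.array([.4915,.2508]);a=np.array([.9982,-.06]);n=np.array([.06,.9982])
Q=P[np.isfinite(P[...,2])]; X=(Q[:,:2]-c)@a; Y=(Q[:,:2]-c)@n
for b in np.arange(-.044,.046,.004):
    k=(X>=b)&(X<b+.004)&(np.abs(Y)>.0125)&(np.abs(Y)<.035)&(Q[:,2]>.012)
    if k.sum(): print(round(b*1e3),k.sum(),(Y[k].min()*1e3).round(1),(Y[k].max()*1e3).round(1),(np.percentile(Q[k,2],80)*1e3).round(1))
P=np.load("top0.npz")["P"]; 
for nme,(u,v) in dict(card2=(289,228),flatspot=(247,232),edge=(220,232)).items(): print(nme,P[v,u].round(3))
E
```

```text
6.425 [-0.047  0.197  1.828  0.     1.116 -1.559]
-44 3113 -31.1 35.0 323.2
-40 1155 12.5 35.0 318.0
-36 287 -16.0 34.8 325.0
-32 19 -16.7 34.3 19.6
-28 9 -15.8 14.5 19.4
24 19 -16.3 15.3 19.2
28 15 -17.0 14.9 18.8
32 8 -16.0 14.2 19.0
card2 [0.482 0.166 0.005]
flatspot [0.474 0.286 0.   ]
edge [0.476 0.362 0.005]
```

Request:
carry_out --series "-0.02 0.04 0 -10;-0.02 0.04 0 -10;-0.02 0.04 0 -10;-0.02 0.04 0 -10;-0.02 0.04 0 -10;-0.02 0.04 0 -10;-0.02 0.04 0 -10;-0.0044 0.0112 0 -10;0 0 -0.02 -10;0 0 -0.05 0;0 0 -0.05 0;0 0 -0.015 0;0 0 0 0;0 0 0 0"

```text
time: 8.18
tool_pos: [0.4665, 0.2873, 0.0375]
tcp_rot: [2.287, 2.153, 0.006]
wrist_force: [-0.3, -0.1, -0.4]
width: 0.234
grip_force: 29.8
```

```bash
python3 - <<'E'
from h import *
s=bot.read_state(); print(s["time"],s["tool_pos"],R.from_rotvec(s["tcp_rot"]).as_matrix().round(3)[:,0],s["wrist_force"])
im,d,P=shot("wrist"); cv2.imwrite("pics/w4.png",im[60:360,160:480])
E
```

```text
8.175 [0.46646342 0.28730905 0.03749732] [0.06  0.998 0.002] [-0.31169195 -0.12045756 -0.37293616]
```

View pics/w4.png

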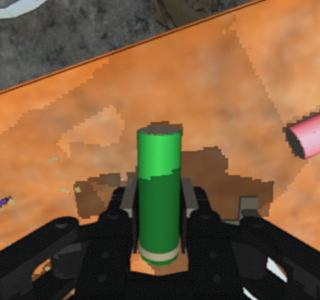

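Request:
carry_out --series "-0.003 0 -0.005 0;0 0 -0.003 0;0 0 0 0;0 0 0 0" --grip_force 20

```text
time: 8.72
tool_pos: [0.4621, 0.2866, 0.028]
tcp_rot: [2.288, 2.153, 0.002]
wrist_force: [-1.2, -0.1, 5.5]
width: 0.23
grip_force: 30.4
```

Request:
carry_out --series "0 0 -0.002 0;0 0 0 0;0 0 0 0"

```text
time: 9.1
tool_pos: [0.4624, 0.2871, 0.0266]
tcp_rot: [-2.288, -2.153, -0.003]
wrist_force: [-2.0, 0.9, 9.1]
width: 0.233
grip_force: 31.0
```

Request:
carry_out --series "0 0 -0.002 0;0 0 0 0;0 0 0 0"

```text
time: 9.48
tool_pos: [0.4625, 0.2875, 0.0249]
tcp_rot: [-2.288, -2.152, -0.004]
wrist_force: [-3.5, 2.3, 10.2]
width: 0.235
grip_force: 31.6
```

Request:
carry_out --series "0 0 -0.0015 0;0 0 0 0;0 0 0 0" --jaw -1 --grip_force 20

```text
time: 9.85
tool_pos: [0.4626, 0.2877, 0.0235]
tcp_rot: [-2.288, -2.152, -0.005]
wrist_force: [-2.7, 2.7, 10.1]
width: 0.231
grip_force: 32.0
```

```bash
python3 - <<'E'
from h import *
s=bot.read_state(); print(s["time"],s["tool_pos"],s["wrist_force"],s["grip_force"])
for cname in ("wrist",):
    im,d,P=shot(cname)
    hsv=cv2.cvtColor(im,cv2.COLOR_BGR2HSV)
    t=s["tool_pos"]
    m=(hsv[...,0]>40)&(hsv[...,0]<80)&(hsv[...,1]>120)&(hsv[...,2]>40)&(np.abs(P[...,0]-t[0])<.03)&(np.abs(P[...,1]-t[1])<.06)&(P[...,2]>0.005)
    Q=P[m]; print(len(Q))
    for b in np.arange(-.03,.055,.005):
        k=np.abs(Q[:,1]-t[1]-b)<.0025
        if k.sum()>5: print(round(b*1e3),k.sum(),round(Q[k,0].mean()-t[0],4),np.percentile(Q[k,2],95).round(4))
E
```

```text
9.85 [0.46258404 0.28770694 0.02349724] [-2.65782907  2.67693163 10.0729448 ] 31.974399089813232
5247
-25 139 -0.0028 0.0402
-20 47 -0.0006 0.04
-15 383 -0.0022 0.039
-10 412 -0.0019 0.0384
-5 419 -0.0013 0.0376
0 419 -0.0012 0.0368
5 424 -0.0008 0.036
10 445 -0.0004 0.0353
15 437 -0.0004 0.0345
20 445 0.0002 0.0335
25 457 0.0006 0.033
30 452 0.0009 0.0322
35 452 0.0011 0.0316
40 316 0.0008 0.0308
```

Request:
carry_out --series "0 0 -0.002 0;0 0 0 0;0 0 -0.001 0;0 0 0 0;0 0 0 0"

```text
time: 10.52
tool_pos: [0.4628, 0.288, 0.0208]
tcp_rot: [-2.288, -2.152, -0.006]
wrist_force: [-3.3, 4.8, 12.1]
width: 0.235
grip_force: 33.0
```

Request:
carry_out --series "0 0 -0.002 0;0 0 0 0;0 0 0 0"

```text
time: 10.9
tool_pos: [0.4628, 0.2881, 0.0187]
tcp_rot: [-2.288, -2.152, -0.006]
wrist_force: [-2.8, 4.3, 11.2]
width: 0.234
grip_force: 33.9
```

```bash
cat > tilt.py <<'E'
from h import *
def tilt(show=True):
    s=bot.read_state(); t=s["tool_pos"]; T=R.from_rotvec(s["tcp_rot"]).as_matrix(); a=-T[:2,0]; a/=np.hypot(*a); n=np.array([-a[1],a[0]])
    im,d,P=shot("wrist"); hsv=cv2.cvtColor(im,cv2.COLOR_BGR2HSV)
    X=(P[...,:2]-t[:2])@a; Y=(P[...,:2]-t[:2])@n; Z=P[...,2]-t[2]
    m=(hsv[...,0]>40)&(hsv[...,0]<80)&(hsv[...,1]>120)&(hsv[...,2]>40)&(np.abs(Y)<.02)&(np.abs(X)<.06)&(np.abs(Z)<.05)
    X,Y,Z=X[m],Y[m],Z[m]; pts=[]
    for b in np.arange(-.046,.02,.002):
        k=np.abs(X-b)<.001
        if k.sum()>20: pts.append((b,np.percentile(Z[k],95),Y[k].mean()))
    p=np.array(pts); i=p[:,0]>-.038
    f=np.polyfit(p[i,0],p[i,1],1); g=np.polyfit(p[i,0],p[i,2],1)
    print(s["time"],t.round(4),s["wrist_force"].round(1),"tilt",np.degrees(np.arctan(f[0])).round(2),"axis above TCP mm",((f[1]-.0105*np.hypot(1,f[0]))*1e3).round(2),"Xmin",X.min().round(4),"lat slope",g.round(4))
    return im
if __name__=="__main__": tilt()
E
python3 tilt.py
```

```text
10.9 [0.4628 0.2881 0.0187] [-2.8  4.3 11.2] tilt 16.73 axis above TCP mm 4.24 Xmin -0.0413 lat slope [-0.0018 -0.0012]
```

Request:
carry_out --series "0 0 -0.0012 0;0 0 0 0;0 0 0 0"

```text
time: 11.32
tool_pos: [0.4629, 0.2882, 0.0177]
tcp_rot: [-2.288, -2.152, -0.006]
wrist_force: [-4.7, 3.5, 11.1]
width: 0.23
grip_force: 34.4
```

```bash
python3 tilt.py
```

```text
11.325 [0.4629 0.2882 0.0177] [-4.7  3.5 11.1] tilt 18.18 axis above TCP mm 4.48 Xmin -0.0415 lat slope [-0.0005 -0.0011]
```

Request:
carry_out --series "0 0 -0.001 0;0 0 0 0;0 0 0 0"

```text
time: 11.75
tool_pos: [0.463, 0.2882, 0.0174]
tcp_rot: [-2.288, -2.152, -0.006]
wrist_force: [-5.3, 2.9, 17.2]
width: 0.235
grip_force: 34.9
```

Request:
carry_out --series "0 0 0.02 0;0 0 0.05 0;0 0 0.05 0;0 0 0 0;0 0 0 0"

```text
time: 12.38
tool_pos: [0.4611, 0.2859, 0.1338]
tcp_rot: [-2.287, -2.153, 0.002]
wrist_force: [-0.6, -0.6, -1.6]
width: 0.227
grip_force: 33.1
```

```bash
python3 tilt.py
```

```text
12.375 [0.4611 0.2859 0.1338] [-0.6 -0.6 -1.6] tilt 17.31 axis above TCP mm 4.49 Xmin -0.0414 lat slope [ 0.0034 -0.001 ]
```

Request:
carry_out --series "0.006 -0.0272 0 10.3;0.006 -0.0272 0 10.3;0.006 -0.0272 0 10.3;0.006 -0.0272 0 10.3;0.006 -0.0272 0 10.3;0.006 -0.0272 0 10.3;0.006 -0.0272 0 10.3;0.006 -0.0272 0 10.3;0.006 -0.0272 0 10.3;0.006 -0.0272 0 10.3;0.0047 -0.0267 0 10;0 0 -0.02 0;0 0 -0.014 0;0 0 0 0;0 0 0 0"

```text
time: 14.3
tool_pos: [0.5261, -0.0121, 0.1002]
tcp_rot: [0.534, -3.095, -0.0]
wrist_force: [-0.1, 0.1, -0.9]
width: 0.233
grip_force: 33.0
```

```bash
python3 - <<'E'
from tilt import *
im=tilt(); cv2.imwrite("pics/w5.png",im[60:360,120:520]); 
s=bot.read_state(); T=R.from_rotvec(s["tcp_rot"]).as_matrix(); print(T[:,0].round(4), np.degrees(np.arctan2(-T[1,0],-T[0,0])))
im,d,P=shot("wrist"); np.savez("w5.npz",im=im,P=P)
E
```

```text
14.3 [ 0.5261 -0.0121  0.1002] [-0.1  0.1 -0.9] tilt 17.58 axis above TCP mm 4.65 Xmin -0.0419 lat slope [0.0011 0.0008]
[-9.422e-01 -3.350e-01 -3.000e-04] 19.569835781031543
```

View pics/w5.png

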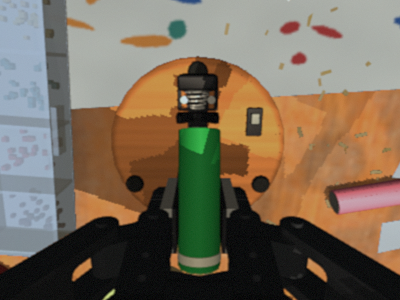

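The cell, centred at (199,200) in the crop, lines up with the coil and spring wall at (197,90). Next I'll check the lateral offset and wall distance from this same frame.

```bash
python3 - <<'E'
from h import *
z=np.load("w5.npz"); P=z["P"]; t=np.array([.5261,-.0121,.1002]); a=np.array([.9422,.335]); n=np.array([-.335,.9422])
X=(P[...,:2]-t[:2])@a; Y=(P[...,:2]-t[:2])@n; Z=P[...,2]
def rep(nm,m):
    if m.sum()>5: print(nm,m.sum(),"X",(np.percentile(X[m],[2,98])*1e3).round(1),"Y",(np.percentile(Y[m],[1,99])*1e3).round(1),"z",(np.median(Z[m])*1e3).round(1))
k=(np.abs(Y)<.03)
rep("wall",k&(X<-.045)&(Z>.0455)&(Z<.055))
rep("saddle",k&(X<-.02)&(X>-.045)&(Z>.0335)&(Z<.041)&(np.abs(Y)>.009))
rep("coil",(np.abs(Y)<.008)&(X<-.035)&(X>-.056)&(Z>.038)&(Z<.0455))
E
```

```text
wall 748 X [-63.6 -47.7] Y [-13.1  12. ] z 49.0
saddle 146 X [-35.9 -30.3] Y [-15.5  14.1] z 35.8
coil 121 X [-52.2 -41.6] Y [-7.7  7.2] z 44.0
```

Request:
carry_out --series "0.0002 -0.0006 -0.02 0;0 0 -0.015 0;0 0 -0.0085 0;0 0 0 0;0 0 0 0"

```text
time: 15.02
tool_pos: [0.527, -0.0131, 0.0575]
tcp_rot: [-0.533, 3.095, -0.0]
wrist_force: [0.4, 0.2, -1.0]
width: 0.234
grip_force: 33.0
```

Request:
carry_out --series "-0.0014 -0.0005 0 0;-0.0014 -0.0005 0 0;0 0 0 0;0 0 0 0"

```text
time: 15.52
tool_pos: [0.5238, -0.0141, 0.0572]
tcp_rot: [-0.533, 3.096, -0.0]
wrist_force: [-0.2, 0.2, -0.7]
width: 0.232
grip_force: 33.0
```

Request:
carry_out --series "-0.0014 -0.0005 0 0;0 0 0 0;0 0 0 0"

```text
time: 15.9
tool_pos: [0.5223, -0.0145, 0.057]
tcp_rot: [0.533, -3.096, -0.0]
wrist_force: [0.1, 0.2, -0.2]
width: 0.23
grip_force: 33.0
```

Request:
carry_out --series "-0.0009 -0.0003 0 0;0 0 0 0;0 0 0 0"

```text
time: 16.27
tool_pos: [0.5215, -0.0148, 0.0571]
tcp_rot: [-0.533, 3.096, -0.0]
wrist_force: [0.2, 0.2, -0.7]
width: 0.23
grip_force: 33.0
```

Request:
carry_out --series "-0.0009 -0.0003 0 0;0 0 0 0;0 0 0 0"

```text
time: 16.65
tool_pos: [0.5209, -0.0151, 0.0573]
tcp_rot: [-0.533, 3.095, -0.0]
wrist_force: [1.1, 1.3, -1.3]
width: 0.234
grip_force: 33.0
```

Request:
carry_out --series "-0.0005 -0.0002 0 0;0 0 0 0;0 0 0 0"

```text
time: 17.02
tool_pos: [0.5205, -0.0153, 0.0573]
tcp_rot: [-0.533, 3.095, -0.0]
wrist_force: [2.8, 2.0, -0.1]
width: 0.233
grip_force: 33.1
```

Request:
carry_out --series "-0.0007 -0.0002 0 0;0 0 0 0;0 0 0 0"

```text
time: 17.4
tool_pos: [0.52, -0.0155, 0.0574]
tcp_rot: [-0.533, 3.095, -0.0]
wrist_force: [3.7, 2.1, -0.5]
width: 0.236
grip_force: 33.1
```

Request:
carry_out --series "0 0 -0.002 0;0 0 0 0;0 0 0 0"

```text
time: 17.77
tool_pos: [0.5204, -0.0156, 0.0555]
tcp_rot: [-0.533, 3.094, -0.001]
wrist_force: [5.2, 1.9, 1.8]
width: 0.231
grip_force: 33.3
```

```bash
python3 tilt.py
```

```text
17.775 [ 0.5204 -0.0156  0.0555] [5.2 1.9 1.8] tilt 16.89 axis above TCP mm 4.35 Xmin -0.0418 lat slope [0.0018 0.0008]
```

Request:
carry_out --series "0 0 -0.0015 0;0 0 0 0;0 0 0 0"

```text
time: 18.2
tool_pos: [0.5207, -0.0157, 0.0543]
tcp_rot: [-0.533, 3.093, -0.001]
wrist_force: [5.7, 1.7, 2.1]
width: 0.234
grip_force: 33.3
```

Request:
carry_out --series "0 0 -0.0015 0;0 0 0 0;0 0 0 0"

```text
time: 18.58
tool_pos: [0.521, -0.0157, 0.053]
tcp_rot: [-0.532, 3.093, -0.001]
wrist_force: [7.0, 2.5, 2.0]
width: 0.233
grip_force: 33.3
```

Request:
carry_out --series "-0.0008 -0.0002 0 0;0 0 -0.0015 0;0 0 0 0;0 0 0 0"

```text
time: 19.08
tool_pos: [0.5211, -0.0158, 0.0519]
tcp_rot: [-0.532, 3.091, -0.002]
wrist_force: [7.9, 2.2, 2.9]
width: 0.237
grip_force: 33.4
```

Request:
carry_out --series "0 0 -0.0015 0;0 0 0 0;0 0 0 0"

```text
time: 19.45
tool_pos: [0.5214, -0.0158, 0.0505]
tcp_rot: [-0.532, 3.091, -0.002]
wrist_force: [7.5, 2.5, 2.3]
width: 0.234
grip_force: 33.4
```

```bash
python3 tilt.py
```

```text
19.45 [ 0.5214 -0.0158  0.0505] [7.5 2.5 2.3] tilt 17.72 axis above TCP mm 4.67 Xmin -0.0419 lat slope [0.0013 0.0008]
```

Request:
carry_out --series "-0.0009 -0.0003 0 0;0 0 0 0;0 0 0 0"

```text
time: 19.88
tool_pos: [0.521, -0.0159, 0.0507]
tcp_rot: [-0.531, 3.089, -0.002]
wrist_force: [7.8, 2.8, 2.4]
width: 0.236
grip_force: 33.4
```

Request:
carry_out --series "-0.0007 -0.0003 0 0;0 0 0 0;0 0 0 0"

```text
time: 20.25
tool_pos: [0.5208, -0.0161, 0.0508]
tcp_rot: [-0.531, 3.089, -0.002]
wrist_force: [8.6, 4.1, 1.6]
width: 0.236
grip_force: 33.4
```

Request:
carry_out --series "-0.0009 -0.0003 0 0;0 0 0 0;0 0 0 0"

```text
time: 20.62
tool_pos: [0.5204, -0.0163, 0.051]
tcp_rot: [-0.531, 3.087, -0.002]
wrist_force: [10.1, 4.6, 1.3]
width: 0.239
grip_force: 33.3
```

Request:
carry_out --series "-0.0007 -0.0003 0 0;0 0 0 0;0 0 0 0"

```text
time: 21.0
tool_pos: [0.5202, -0.0164, 0.0512]
tcp_rot: [-0.53, 3.086, -0.001]
wrist_force: [11.6, 4.8, 1.6]
width: 0.232
grip_force: 33.3
```

```bash
python3 tilt.py
```

```text
21.0 [ 0.5202 -0.0164  0.0512] [11.6  4.8  1.6] tilt 18.82 axis above TCP mm 4.67 Xmin -0.0418 lat slope [-0.0023  0.0008]
```

In-hand friction means rolling the cell down against the saddle would come too close to 20 N. I'll back out, regrip higher with a small tilt, and swing in under the lip by yaw. First I'll return the cell to its rest to regrip.

Request:
carry_out --series "0.0005 0.0002 0.002 0;0 0 0.004 0;0 0 0.006 0;0 0 0.01 0;0.003 0.001 0.02 0;0 0.03 0.04 -4;-0.004 0.045 0 -5;-0.004 0.045 0 -5;-0.004 0.045 0 -5;-0.004 0.045 0 -4;-0.004 0.04 0 0;-0.0042 0.0142 0 0;0 0 0 0;0 0 0 0"

```text
time: 22.8
tool_pos: [0.4943, 0.2471, 0.1308]
tcp_rot: [-0.096, -3.139, 0.002]
wrist_force: [-0.4, 0.8, -0.5]
width: 0.233
grip_force: 33.0
```

```bash
python3 - <<'E'
from tilt import *
tilt(); s=bot.read_state(); T=R.from_rotvec(s["tcp_rot"]).as_matrix(); print(np.degrees(np.arctan2(-T[1,0],-T[0,0])),s["grip_force"])
E
```

```text
22.8 [0.4943 0.2471 0.1308] [-0.4  0.8 -0.5] tilt 17.14 axis above TCP mm 4.65 Xmin -0.0421 lat slope [-0.0039  0.0003]
-3.5294738081122645 33.039844036102295
```

Request:
carry_out --series "0.0047 0.0029 -0.04 0;0 0 -0.04 0;0 0 -0.015 0;0 0 -0.003 0;0 0 -0.003 0;0 0 -0.003 0;0 0 -0.003 0;0 0 -0.003 0;0 0 -0.002 0;0 0 0 0;0 0 0 0"

```text
time: 24.22
tool_pos: [0.5029, 0.2514, 0.0222]
tcp_rot: [0.093, 3.133, 0.001]
wrist_force: [2.7, -6.0, 5.2]
width: 0.234
grip_force: 34.1
```

```bash
python3 tilt.py
```

```text
24.225 [0.5029 0.2514 0.0222] [ 2.7 -6.   5.2] tilt 7.41 axis above TCP mm 5.45 Xmin -0.0421 lat slope [0.013  0.0003]
```

Request:
carry_out --series "0 0 -0.002 0;0 0 0 0"

```text
time: 24.52
tool_pos: [0.503, 0.2513, 0.0202]
tcp_rot: [0.092, 3.133, 0.001]
wrist_force: [3.7, -6.3, 5.7]
width: 0.232
grip_force: 34.3
```

Request:
carry_out --series "0 0 0 0;0 0 0 0;0 0 0 0;0 0 0.008 0;0 0 0 0;0 0 0 0" --jaw -0.1 --grip_force 25

```text
time: 25.28
tool_pos: [0.4995, 0.2515, 0.0253]
tcp_rot: [0.095, 3.14, 0.0]
wrist_force: [-0.6, -0.2, 0.3]
width: 0.448
grip_force: 0.0
```

```bash
python3 - <<'E'
from tilt import *
im=tilt(); s=bot.read_state(); T=R.from_rotvec(s["tcp_rot"]).as_matrix(); print(np.degrees(np.arctan2(-T[1,0],-T[0,0])),s["width"],s["grip_force"])
cv2.imwrite("pics/w6.png",im[60:360,120:520])
E
```

```text
25.275 [0.4995 0.2515 0.0253] [-0.6 -0.2  0.3] tilt -0.25 axis above TCP mm -3.4 Xmin -0.0368 lat slope [ 0.0009 -0.0011]
-3.4649603417116155 0.45443608785538997 0.0
```

View pics/w6.png

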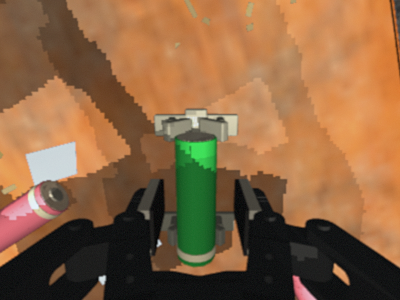

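Request:
carry_out --series "0 0 0.004 0;0 0 0 0"

```text
time: 25.58
tool_pos: [0.4997, 0.2515, 0.0295]
tcp_rot: [0.095, 3.14, 0.0]
wrist_force: [0.1, -0.6, 0.3]
width: 0.449
grip_force: 0.0
```

Request:
carry_out --series "0 0 0 0;0 0 0 0;0 0 0 0;0 0 0 0;0 0 0 0;0 0 0 0" --jaw -1 --grip_force 25

```text
time: 26.32
tool_pos: [0.4993, 0.25, 0.0293]
tcp_rot: [-0.094, -3.14, 0.004]
wrist_force: [-0.9, -6.1, 4.3]
width: 0.23
grip_force: 26.5
```

Request:
carry_out --series "0 0 0.03 0;-0.0323 0.002 0 0;-0.0323 0.0019 0 0;0 0 -0.02 0;0 0 -0.008 0;0 0 0 0;0 0 0 0"

```text
time: 27.2
tool_pos: [0.4355, 0.2555, 0.0314]
tcp_rot: [0.096, 3.139, 0.001]
wrist_force: [1.0, -0.4, -0.9]
width: 0.235
grip_force: 26.1
```

```bash
python3 tilt.py
```

```text
27.2 [0.4355 0.2555 0.0314] [ 1.  -0.4 -0.9] tilt 0.07 axis above TCP mm -7.48 Xmin -0.0368 lat slope [-0.0051  0.0004]
```

Request:
carry_out --series "0 0 -0.002 0;0 0 -0.0015 0;0 0 -0.0015 0;0 0 0 0;0 0 0 0"

```text
time: 27.88
tool_pos: [0.4351, 0.255, 0.0272]
tcp_rot: [0.095, 3.14, -0.001]
wrist_force: [-2.6, -4.8, 8.4]
width: 0.232
grip_force: 27.4
```

```bash
python3 tilt.py
```

```text
27.875 [0.4351 0.255  0.0272] [-2.6 -4.8  8.4] tilt 5.27 axis above TCP mm -6.76 Xmin -0.0372 lat slope [-0.0046  0.0004]
```

Request:
carry_out --series "0 0 -0.0013 0;0 0 0 0;0 0 0 0"

```text
time: 28.3
tool_pos: [0.4349, 0.2548, 0.0257]
tcp_rot: [-0.095, -3.14, 0.001]
wrist_force: [-2.2, -3.5, 8.0]
width: 0.235
grip_force: 27.6
```

Request:
carry_out --series "0 0 0.03 0;0 0 0.06 0;0.0132 -0.0404 0 0;0.0132 -0.0404 0 0;0.0132 -0.0404 0 0;0.0132 -0.0404 0 0;0.0132 -0.0404 0 0;0.0132 -0.0404 0 0;0.013 -0.04 0 0;0 0 0 0;0 0 0 0;0 0 0 0"

```text
time: 29.8
tool_pos: [0.5265, -0.0262, 0.1146]
tcp_rot: [-0.093, -3.14, -0.0]
wrist_force: [1.0, 0.4, -1.0]
width: 0.235
grip_force: 26.7
```

```bash
cat > hold.py <<'E'
from tilt import *
s=bot.read_state(); T=R.from_rotvec(s["tcp_rot"]).as_matrix(); yaw=np.arctan2(-T[1,0],-T[0,0])
O=np.array([.5172,-.0158]); h=np.radians(19.6); a=np.array([np.cos(h),np.sin(h)]); n=np.array([-a[1],a[0]])
c=np.array([np.cos(yaw),np.sin(yaw)]); f=s["tool_pos"][:2]-.0366*c-O
F=s["wrist_force"]; print("t",s["time"],"yaw rel",np.degrees(yaw-h).round(2),"flat x,y mm",(f@a*1e3).round(2),(f@n*1e3).round(2),"TCPz",s["tool_pos"][2].round(4),"F a,n,z",(F[:2]@a).round(1),(F[:2]@n).round(1),F[2].round(1),"grip",s["grip_force"])
E
python3 -c "
from tilt import *
im=tilt(); import hold
cv2.imwrite('pics/w7.png',im[60:360,120:520])"
```

```text
29.8 [ 0.5265 -0.0262  0.1146] [ 1.   0.4 -1. ] tilt 5.89 axis above TCP mm -6.5 Xmin -0.0371 lat slope [-0.009   0.0003]
t 29.85 yaw rel -22.99 flat x,y mm -28.34 1.4 TCPz 0.1147 F a,n,z 0.6 0.5 -0.7 grip 26.728817224502563
```

View pics/w7.png

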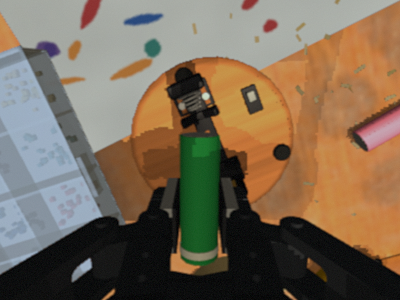

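Request:
carry_out --series "0.0005 -0.0013 -0.02 0;0 0 -0.02 0;0 0 -0.01 0;0 0 -0.0095 0;0 0 0 0;0 0 0 0"

```text
time: 30.6
tool_pos: [0.528, -0.0285, 0.0558]
tcp_rot: [0.095, 3.139, -0.0]
wrist_force: [-0.1, 0.9, -0.5]
width: 0.229
grip_force: 26.7
```

```bash
python3 hold.py
```

```text
t 30.6 yaw rel -23.06 flat x,y mm -27.76 -1.2 TCPz 0.0558 F a,n,z 0.2 0.9 -0.5 grip 26.728556156158447
```

Request:
carry_out --series "-0.0019 -0.0007 0 0;-0.0009 -0.0003 0 0;0 0 0 0;0 0 0 0"

```text
time: 31.1
tool_pos: [0.5247, -0.0295, 0.0554]
tcp_rot: [0.095, 3.14, -0.0]
wrist_force: [0.2, 0.5, 0.9]
width: 0.233
grip_force: 26.7
```

```bash
python3 hold.py
```

```text
t 31.1 yaw rel -23.07 flat x,y mm -31.2 -1.05 TCPz 0.0554 F a,n,z 0.4 0.4 0.9 grip 26.728517711162567
```

Request:
carry_out --series "-0.0013 0.0006 0 0;-0.0009 -0.0003 0 0;0 0 0 0;0 0 0 0"

```text
time: 31.6
tool_pos: [0.5226, -0.0292, 0.0553]
tcp_rot: [0.095, 3.14, -0.0]
wrist_force: [1.1, -0.7, -0.9]
width: 0.234
grip_force: 26.7
```

```bash
python3 hold.py
```

```text
t 31.6 yaw rel -23.07 flat x,y mm -33.08 -0.05 TCPz 0.0553 F a,n,z 0.8 -1.1 -0.9 grip 26.731932163238525
```

Request:
carry_out --series "-0.0009 -0.0003 0 0;0 0 0 0;-0.0009 -0.0003 0 0;0 0 0 0;0 0 0 0"

```text
time: 32.22
tool_pos: [0.5214, -0.0298, 0.0557]
tcp_rot: [0.095, 3.138, -0.0]
wrist_force: [3.9, -0.0, -1.2]
width: 0.229
grip_force: 26.7
```

```bash
python3 hold.py
```

```text
t 32.225 yaw rel -23.07 flat x,y mm -34.37 -0.27 TCPz 0.0557 F a,n,z 3.7 -1.3 -1.2 grip 26.748322248458862
```

Request:
carry_out --series "-0.0009 -0.0003 0 0;0 0 0 0;-0.0009 -0.0003 0 0;0 0 0 0;0 0 0 0"

```text
time: 32.85
tool_pos: [0.5206, -0.0304, 0.0561]
tcp_rot: [0.095, 3.136, 0.0]
wrist_force: [5.6, 1.0, -0.4]
width: 0.235
grip_force: 26.7
```

```bash
python3 hold.py; python3 -c "
import numpy as np
p=None
for y in np.arange(-3.4,19.7,2.3):
    q=36.6*np.array([np.cos(np.radians(y)),np.sin(np.radians(y))])
    if p is not None: print(round(y-19.6,1),(q-p).round(2))
    p=q"
```

```text
t 32.85 yaw rel -23.08 flat x,y mm -35.33 -0.54 TCPz 0.0561 F a,n,z 5.6 -0.9 -0.4 grip 26.69957309961319
-20.7 [0.06 1.47]
-18.4 [-0.    1.47]
-16.1 [-0.06  1.47]
-13.8 [-0.12  1.46]
-11.5 [-0.18  1.46]
-9.2 [-0.24  1.45]
-6.9 [-0.29  1.44]
-4.6 [-0.35  1.43]
-2.3 [-0.41  1.41]
0.0 [-0.46  1.39]
```

```bash
python3 tilt.py
```

```text
32.85 [ 0.5206 -0.0304  0.0561] [ 5.6  1.  -0.4] tilt 6.7 axis above TCP mm -6.51 Xmin -0.0371 lat slope [-0.0165  0.0003]
```

Request:
carry_out --series "-0.0012 -0.0001 0 0;0 0 0 0;-0.0009 -0.0003 0 0;0 0 0 0;0 0 0 0"

```text
time: 33.52
tool_pos: [0.5199, -0.0308, 0.0566]
tcp_rot: [0.095, 3.133, 0.0]
wrist_force: [8.2, 1.8, -2.1]
width: 0.232
grip_force: 26.7
```

```bash
python3 hold.py; python3 tilt.py
```

```text
t 33.525 yaw rel -23.09 flat x,y mm -36.18 -0.63 TCPz 0.0566 F a,n,z 8.4 -1.0 -2.1 grip 26.6657817363739
33.525 [ 0.5199 -0.0308  0.0566] [ 8.2  1.8 -2.1] tilt 7.17 axis above TCP mm -6.46 Xmin -0.037 lat slope [-0.0162  0.0003]
```

Request:
carry_out --series "-0.0012 -0.0001 -0.0005 0;0 0 0 0;-0.001 0 0 0;0 0 0 0;0 0 0 0"

```text
time: 34.2
tool_pos: [0.5192, -0.0309, 0.0568]
tcp_rot: [0.095, 3.13, 0.0]
wrist_force: [11.4, 1.7, -1.3]
width: 0.234
grip_force: 26.7
```

```bash
python3 hold.py
```

```text
t 34.2 yaw rel -23.09 flat x,y mm -36.85 -0.55 TCPz 0.0568 F a,n,z 11.3 -2.2 -1.3 grip 26.670678555965424
```

Request:
carry_out --series "0 0.0015 0 2.3;0 0.0015 0 2.3;0 0 0 0;0 0 0 0"

```text
time: 34.7
tool_pos: [0.5193, -0.0281, 0.0568]
tcp_rot: [-0.031, 3.131, -0.001]
wrist_force: [11.5, 1.1, -0.8]
width: 0.233
grip_force: 26.6
```

```bash
python3 hold.py; python3 tilt.py
```

```text
t 34.7 yaw rel -18.47 flat x,y mm -36.88 -0.66 TCPz 0.0568 F a,n,z 11.2 -2.8 -0.8 grip 26.648981273174286
34.7 [ 0.5193 -0.0281  0.0568] [11.5  1.1 -0.8] tilt 7.52 axis above TCP mm -6.48 Xmin -0.0372 lat slope [-0.0124  0.0005]
```

Request:
carry_out --series "-0.0009 -0.0003 -0.0003 0;0 0 0 0;0 0.0015 0 2.3;0 0 0 0;0 0 0 0"

```text
time: 35.38
tool_pos: [0.519, -0.0268, 0.0568]
tcp_rot: [-0.093, 3.129, -0.001]
wrist_force: [11.9, 2.3, -2.0]
width: 0.23
grip_force: 26.7
```

```bash
python3 hold.py
```

```text
t 35.375 yaw rel -16.18 flat x,y mm -37.17 -0.77 TCPz 0.0568 F a,n,z 12.0 -1.9 -2.0 grip 26.665146946907043
```

Request:
carry_out --series "-0.0012 0.0002 -0.0003 0;0 0 0 0;-0.0005 0.0013 0 2.3;0 0 0 0;0 0 0 0"

```text
time: 36.0
tool_pos: [0.5183, -0.0255, 0.0569]
tcp_rot: [-0.156, 3.124, -0.002]
wrist_force: [13.3, 0.5, -1.1]
width: 0.235
grip_force: 26.6
```

```bash
python3 hold.py
```

```text
t 36.0 yaw rel -13.87 flat x,y mm -37.7 -0.72 TCPz 0.0569 F a,n,z 12.7 -4.0 -1.1 grip 26.634415984153748
```

Request:
carry_out --series "-0.0009 0.0012 -0.0003 2.3;0 0 0 0;-0.0006 0.0014 0 2.3;0 0 0 0;0 0 0 0"

```text
time: 36.62
tool_pos: [0.5176, -0.0228, 0.057]
tcp_rot: [-0.281, 3.114, -0.003]
wrist_force: [14.7, 1.5, -1.3]
width: 0.233
grip_force: 26.6
```

```bash
python3 hold.py
```

```text
t 36.625 yaw rel -9.27 flat x,y mm -38.06 -0.88 TCPz 0.057 F a,n,z 14.4 -3.5 -1.3 grip 26.612776815891266
```

Request:
carry_out --series "-0.0005 0.0015 0 2.3;0 0 0 0;-0.0004 0.0015 0 2.3;0 0 0 0;0 0 0 0"

```text
time: 37.25
tool_pos: [0.5169, -0.0198, 0.0572]
tcp_rot: [-0.406, 3.1, -0.004]
wrist_force: [14.6, 0.7, -0.8]
width: 0.23
grip_force: 26.7
```

```bash
python3 hold.py
```

```text
t 37.25 yaw rel -4.67 flat x,y mm -38.08 -0.65 TCPz 0.0572 F a,n,z 13.9 -4.2 -0.8 grip 26.68252944946289
```

```bash
python3 - <<'E'
from tilt import *
im=tilt(); s=bot.read_state(); print(s["torque"])
cv2.imwrite("pics/w8.png",cv2.resize(im[110:350,200:440],(720,720))[:600])
E
```

```text
37.25 [ 0.5169 -0.0198  0.0572] [14.6  0.7 -0.8] tilt 7.92 axis above TCP mm -6.52 Xmin -0.0368 lat slope [-0.0036  0.0007]
[ 0.28715115 -2.53584878  0.03280421]
```

View pics/w8.png

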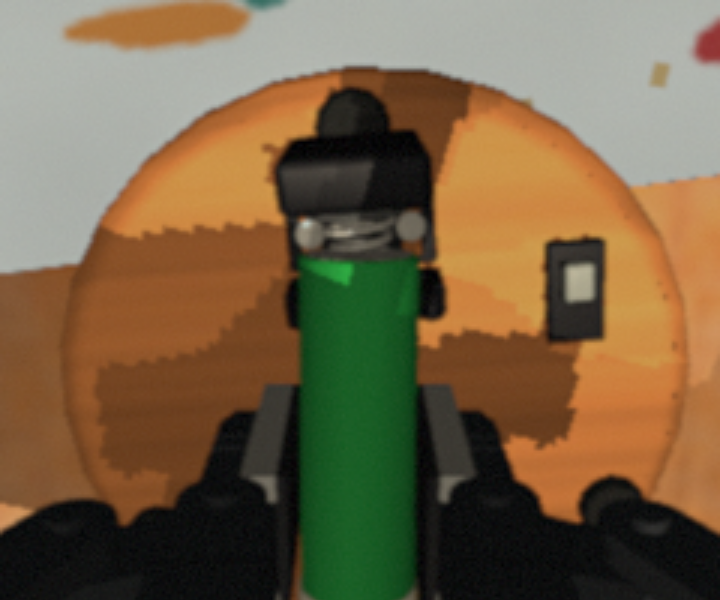

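Request:
carry_out --series "-0.0011 -0.0003 0 0;0 0 0 0;0 0 0 0"

```text
time: 37.67
tool_pos: [0.5165, -0.0199, 0.0574]
tcp_rot: [-0.406, 3.098, -0.004]
wrist_force: [15.8, 2.2, -1.5]
width: 0.233
grip_force: 26.7
```

```bash
python3 hold.py
```

```text
t 37.675 yaw rel -4.68 flat x,y mm -38.56 -0.67 TCPz 0.0574 F a,n,z 15.7 -3.3 -1.5 grip 26.678284406661987
```

Request:
carry_out --series "-0.0004 0.0014 0 2.3;0 0 0 0;-0.0004 0.0014 0 2.3;0 0 0 0;0 0 0 0"

```text
time: 38.3
tool_pos: [0.5157, -0.0172, 0.0574]
tcp_rot: [-0.53, 3.08, -0.005]
wrist_force: [16.2, 2.8, -2.1]
width: 0.232
grip_force: 26.6
```

```bash
python3 hold.py
```

```text
t 38.3 yaw rel -0.06 flat x,y mm -38.47 -0.8 TCPz 0.0574 F a,n,z 16.2 -2.8 -2.1 grip 26.613018214702606
```

Request:
carry_out --series "0.0003 0.0008 0 0;0 0 -0.001 0;0.0001 0 -0.001 0;0 0 0 0;0 0 0 0"

```text
time: 38.92
tool_pos: [0.5161, -0.0162, 0.0561]
tcp_rot: [-0.53, 3.08, -0.005]
wrist_force: [13.5, 3.0, 4.1]
width: 0.233
grip_force: 27.1
```

```bash
python3 hold.py; python3 tilt.py
```

```text
t 38.925 yaw rel -0.07 flat x,y mm -37.81 0.0 TCPz 0.0561 F a,n,z 13.7 -1.7 4.1 grip 27.11820423603058
38.925 [ 0.5161 -0.0162  0.0561] [13.5  3.   4.1] tilt 6.66 axis above TCP mm -6.46 Xmin -0.0369 lat slope [-0.0064  0.0007]
```

Request:
carry_out --series "-0.0003 -0.0001 -0.001 0;0 0 -0.001 0;0 0 0 0;0 0 0 0"

```text
time: 39.48
tool_pos: [0.5161, -0.0161, 0.0543]
tcp_rot: [-0.529, 3.08, -0.004]
wrist_force: [13.1, 4.3, 4.4]
width: 0.23
grip_force: 27.2
```

```bash
python3 hold.py; python3 tilt.py
```

```text
t 39.475 yaw rel -0.09 flat x,y mm -37.77 0.18 TCPz 0.0543 F a,n,z 13.8 -0.3 4.4 grip 27.222318649291992
39.475 [ 0.5161 -0.0161  0.0543] [13.1  4.3  4.4] tilt 6.18 axis above TCP mm -6.51 Xmin -0.0367 lat slope [-0.0096  0.0007]
```

Request:
carry_out --series "-0.0003 -0.0001 -0.001 0;0 0 -0.001 0;0 0 0 0;0 0 0 0"

```text
time: 40.02
tool_pos: [0.516, -0.0161, 0.0523]
tcp_rot: [-0.529, 3.079, -0.004]
wrist_force: [14.2, 5.3, 3.2]
width: 0.233
grip_force: 27.1
```

Request:
carry_out --series "0 0 -0.001 0;0 0 -0.001 0;0 0 0 0;0 0 0 0"

```text
time: 40.52
tool_pos: [0.5162, -0.016, 0.0504]
tcp_rot: [-0.529, 3.079, -0.004]
wrist_force: [15.1, 4.9, 4.7]
width: 0.23
grip_force: 27.2
```

```bash
python3 hold.py; python3 tilt.py
```

```text
t 40.525 yaw rel -0.1 flat x,y mm -37.62 0.19 TCPz 0.0504 F a,n,z 15.8 -0.4 4.7 grip 27.198379039764404
40.525 [ 0.5162 -0.016   0.0504] [15.1  4.9  4.7] tilt 5.86 axis above TCP mm -6.53 Xmin -0.0366 lat slope [-0.0095  0.0007]
```

Request:
carry_out --series "0.0009 0.0003 0 0;0.0003 0.0001 0 0;0 0 0 0;0 0 0 0"

```text
time: 41.08
tool_pos: [0.5166, -0.0158, 0.0502]
tcp_rot: [-0.53, 3.08, -0.004]
wrist_force: [13.2, 4.3, 4.0]
width: 0.231
grip_force: 27.2
```

Request:
carry_out --series "0 0 -0.001 0;0 0 0 0;0 0 0 0"

```text
time: 41.45
tool_pos: [0.5167, -0.0159, 0.0493]
tcp_rot: [-0.53, 3.08, -0.004]
wrist_force: [13.1, 3.9, 5.8]
width: 0.236
grip_force: 27.3
```

```bash
python3 hold.py; python3 tilt.py
```

```text
t 41.45 yaw rel -0.09 flat x,y mm -37.07 0.16 TCPz 0.0493 F a,n,z 13.7 -0.8 5.8 grip 27.28689283132553
41.45 [ 0.5167 -0.0159  0.0493] [13.1  3.9  5.8] tilt 5.38 axis above TCP mm -6.47 Xmin -0.0365 lat slope [-0.0103  0.0007]
```

Request:
carry_out --series "0.0009 0.0003 0 0;0.0003 0.0001 0 0;0 0 0 0;0 0 0 0"

```text
time: 42.0
tool_pos: [0.5171, -0.0157, 0.0491]
tcp_rot: [-0.531, 3.082, -0.004]
wrist_force: [11.8, 3.5, 6.4]
width: 0.234
grip_force: 27.4
```

```bash
python3 hold.py
```

```text
t 42.0 yaw rel -0.06 flat x,y mm -36.69 0.14 TCPz 0.0491 F a,n,z 12.3 -0.6 6.4 grip 27.367904484272003
```

Request:
carry_out --series "0 0 -0.0008 0;0 0 0 0;0 0 0 0"

```text
time: 42.38
tool_pos: [0.5175, -0.016, 0.0484]
tcp_rot: [-0.531, 3.081, -0.005]
wrist_force: [12.2, 2.5, 6.1]
width: 0.231
grip_force: 27.4
```

```bash
python3 hold.py; python3 tilt.py
```

```text
t 42.375 yaw rel -0.06 flat x,y mm -36.41 -0.21 TCPz 0.0484 F a,n,z 12.3 -1.7 6.1 grip 27.37595021724701
42.375 [ 0.5175 -0.016   0.0484] [12.2  2.5  6.1] tilt 4.87 axis above TCP mm -6.43 Xmin -0.0363 lat slope [-0.0028  0.0007]
```

Request:
carry_out --series "0 0.0002 -0.0008 0;0 0 0 0;0 0 -0.0007 0;0 0 0 0;0 0 0 0"

```text
time: 43.05
tool_pos: [0.5174, -0.0161, 0.0472]
tcp_rot: [-0.531, 3.082, -0.006]
wrist_force: [10.0, -0.3, 9.0]
width: 0.229
grip_force: 27.8
```

```bash
python3 hold.py; python3 tilt.py
```

```text
t 43.05 yaw rel -0.04 flat x,y mm -36.51 -0.33 TCPz 0.0472 F a,n,z 9.3 -3.6 9.0 grip 27.78281182050705
43.05 [ 0.5174 -0.0161  0.0472] [10.  -0.3  9. ] tilt 3.39 axis above TCP mm -6.16 Xmin -0.0357 lat slope [-0.0028  0.0007]
```

Request:
carry_out --series "-0.0004 -0.0007 0 0;0 0 -0.0008 0;0 0 0 0;0 0 -0.0007 0;0 0 0 0;0 0 0 0"

```text
time: 43.85
tool_pos: [0.5168, -0.0165, 0.0457]
tcp_rot: [-0.531, 3.082, -0.005]
wrist_force: [9.9, 1.8, 10.4]
width: 0.233
grip_force: 28.2
```

```bash
python3 hold.py; python3 tilt.py
```

```text
t 43.85 yaw rel -0.06 flat x,y mm -37.18 -0.46 TCPz 0.0457 F a,n,z 9.9 -1.6 10.4 grip 28.22011113166809
43.85 [ 0.5168 -0.0165  0.0457] [ 9.9  1.8 10.4] tilt 1.29 axis above TCP mm -5.58 Xmin -0.0343 lat slope [-0.0041  0.0007]
```

Request:
carry_out --series "0 0 -0.0008 0;0 0 0 0;0 0 0 0"

```text
time: 44.28
tool_pos: [0.5167, -0.0166, 0.0451]
tcp_rot: [-0.53, 3.082, -0.005]
wrist_force: [9.8, 1.8, 12.3]
width: 0.233
grip_force: 28.6
```

```bash
python3 hold.py; python3 tilt.py
```

```text
t 44.275 yaw rel -0.07 flat x,y mm -37.3 -0.51 TCPz 0.0451 F a,n,z 9.8 -1.6 12.3 grip 28.59192967414856
44.275 [ 0.5167 -0.0166  0.0451] [ 9.8  1.8 12.3] tilt 0.41 axis above TCP mm -5.3 Xmin -0.0341 lat slope [-0.0053  0.0007]
```

Nearly level (0.4°) and under the lip. Releasing.

Request:
carry_out --series "0 0 0 0;0 0 0 0;0 0 0 0;0 0 0 0" --jaw -0.1

```text
time: 44.82
tool_pos: [0.5083, -0.0161, 0.0395]
tcp_rot: [0.532, -3.094, -0.001]
wrist_force: [-0.3, -0.4, 0.3]
width: 0.45
grip_force: 0.0
```

Request:
carry_out --series "0 0 0.01 0;0 0 0.02 0;0 0 0.04 0;0.04 0.015 0.02 0;0.03 0.01 0 0;0 0 0 0;0 0 0 0"

```text
time: 45.7
tool_pos: [0.5786, 0.0088, 0.13]
tcp_rot: [0.533, -3.094, -0.0]
wrist_force: [0.0, 0.8, -1.2]
width: 0.449
grip_force: 0.0
```

```bash
python3 - <<'E'
from h import *
s=bot.read_state(); print(s["time"],s["tool_pos"],s["width"])
im,d,P=shot("wrist")
O=np.array([.5172,-.0158]); h=np.radians(19.6); a=np.array([np.cos(h),np.sin(h)]); n=np.array([-a[1],a[0]])
hsv=cv2.cvtColor(im,cv2.COLOR_BGR2HSV)
X=(P[...,:2]-O)@a; Y=(P[...,:2]-O)@n; Z=P[...,2]
m=(hsv[...,0]>40)&(hsv[...,0]<80)&(hsv[...,1]>120)&(np.abs(Y)<.02)&(np.abs(X)<.06)&(Z>.03)
print("extent",X[m].min(),X[m].max())
for b in np.arange(-.032,.034,.006):
    k=m&(np.abs(X-b)<.003)
    if k.sum()>10: print(round(b*1e3),k.sum(),np.percentile(Z[k],95).round(4),Y[k].mean().round(4))
v,u=np.where(m); r0,c0=max(v.min()-30,0),max(u.min()-50,0)
cv2.imwrite("pics/w9.png",cv2.resize(im[r0:v.max()+40,c0:u.max()+50],None,fx=3.5,fy=3.5,interpolation=cv2.INTER_CUBIC)[:600,:800])
E
```

```text
45.7 [0.57855928 0.00878011 0.13004378] 0.4488658295661347
extent -0.04459304531151542 0.059996794040744886
-32 141 0.0509 0.0004
-26 274 0.0509 0.0004
-20 256 0.051 0.0005
-14 234 0.051 0.0004
-8 214 0.0509 0.0003
-2 226 0.051 0.0004
4 226 0.0509 0.0003
10 214 0.0508 0.0003
16 205 0.0509 0.0
22 226 0.051 0.0002
28 36 0.0508 -0.0001
```

View pics/w9.png

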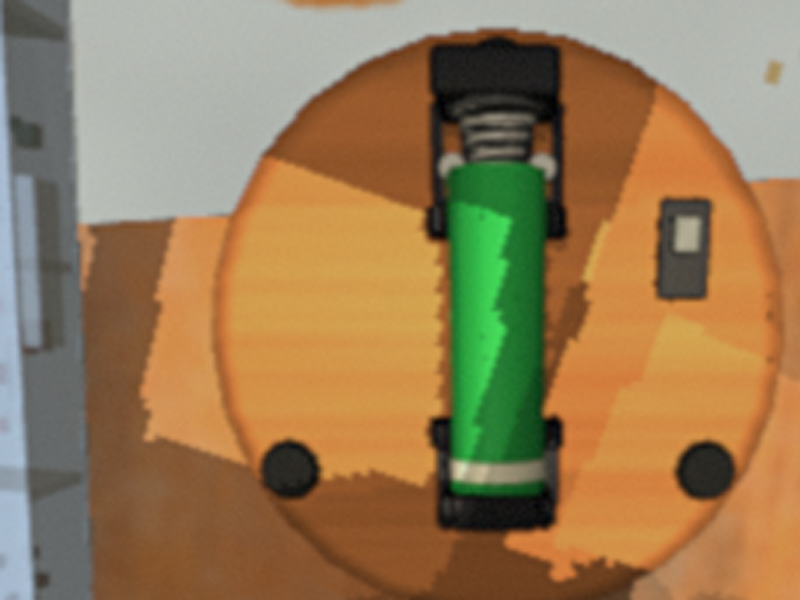

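The cell lies level along the holder, its top at z = 51 mm (the seated height), under the lip, with the flat end on the coil at (500,160). The gripper is clear, so I'm handing in.

```bash
python3 -c "
from h import *
print(bot.finish_job())"
```

```text
the job is handed in; nothing more can be done
None
```

The cell is loaded and the job handed in: it lies level at its seated height under the lip, flat end on the coil, with the gripper clear. I saw no verdict, and forces on the holder are inferred from the wrist sensor, which peaked near 17 N on the way in.

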